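# Mount the clay roller on its axle

### The job

Take the steel axle with the square wooden handle from its rest and thread it, nose first, through the near bearing block, the bore of the wooden roller and the far bearing block of the clay-roller stand, until its collar sits flush against the near block, then let go. The bearing pair is clamped by hand a little to one side or the other of the stand's middle, so find the hole by feel and work the axle in gently, without forcing it. Leave the teapots, cup and hand tools where they are.

Things in the scene. Friction and masses are not known exactly. Their poses are not given: they have to be found in the camera images.
- axle_grip (a point): Middle of the axle's square wooden handle (60 mm long, 26 x 26 mm), on the axle's axis; x points along the axle to its nose. The axle weighs 0.14 to 0.24 kg, balance point some 75 mm ahead of here. At the start it lies level in its rest, this point 50 mm above the table.
- axle_collar (a point): Centre of the front face of the axle's steel collar (34 mm diameter, 5 mm thick), which sits against the front of the handle; 35 mm ahead of axle_grip. From here on the steel shaft is 12 mm in diameter. Axes as axle_grip.
- axle_nose (a point): Front end of the axle, on its axis, 205 mm ahead of axle_grip and 170 mm ahead of the collar's face; the nose tapers over the last 13 mm from 12 to 9 mm diameter. Axes as axle_grip.
- rest: Low wooden rest, fixed to the table, that carries the axle at the start; origin on the table under the handle's middle, x towards the nose. Base 200 x 50 x 10 mm. The handle lies on a post 18 mm wide, 37 mm high, so fingers pass down on both sides; 130 mm ahead the shaft lies in a notch open at the top, walls up to 58 mm high.
- stand: Clay-roller stand, fixed to the table; origin on the table under its middle, x the way the axle goes in, y across, z up. Wooden base 190 x 110 x 15 mm; near and far steel bearing block, each 56 mm wide, 20 mm thick, 107 mm high, and a wooden roller in a cradle between them. More than 30 N between axle and stand counts as forcing.
- stand_mouth (a point): On the near block's outer face at hole height, 85 mm above the table, midway across the stand; axes as stand. The two holes (14 mm, mouths chamfered 1.5 mm) lie on one line parallel to x at this height, but blocks, cradle and roller are clamped together up to 14 mm to either side (y) of this point; that setting is not reported. Near block: x = 0 to 20 mm from here.
- far_face (a point): As stand_mouth, but on the far block's outer face: 154 mm further along x, also midway across the stand; the far block is 20 mm thick. With the axle home its collar touches the near block's outer face and its nose stands 16 mm beyond this face.
- roller_mid (a point): Middle of the stand, at hole height, 77 mm along x from stand_mouth. Here lies the wooden roller: 56 mm diameter, 108 mm long, 0.18 to 0.35 kg, bore 16 mm. The bore starts 2.5 mm below the hole line (and shifted in y like the blocks); the tapered nose lifts the roller as it enters. The roller can only move up, by 6 mm.
- teapot_big: Dark unglazed teapot, about 100 mm high and 170 mm long over spout and handle; origin under its middle. Leave alone.
- teapot_small: Red-brown teapot, about 77 mm high and 130 mm long; origin under its middle. Leave alone.
- cup: Brown tea cup, 64 mm wide, 50 mm high; origin under its middle. Leave alone.
- mallet: Wooden mallet lying on its side: head 72 mm diameter, 110 mm long, handle 190 mm; origin on the table under the head's middle, x along the handle. Leave alone.
- spatula: Wooden-handled spatula, 200 mm long, lying along its x. Leave alone.
- brush: Brush, 180 mm long, lying along its x. Leave alone.
There are look-alikes about, which are no part of the job. What is shaped like the stand but orange is not meant.

How it is judged:
By the outcome, as a careful person would: the job done as asked, in the order asked, and still so for the second after the job is handed in, with the robot touching nothing.
It also fails if it takes over 67 s, if anything falls off the work surface, if the arm or the gripper's body presses on something with over 40 N, if the wrist force passes 120 N, or if a joint passes its speed limit or range.

### The arm

A 7-joint arm with a two-finger parallel gripper is mounted at the origin on the work surface. World frame = base frame: x ahead of the robot, y to its left, z up, the work surface at z = 0. Lengths are in m, angles in rad, forces in N, time in s.
With the tool pointing down it reaches from about 0.4 to 0.85 m from the base axis. Payload 6.9 kg.
Tool frame: the origin (TCP) lies at the very end of the fingers, on their centre line; the grasp point (between the pads) lies 19 mm behind it (bot.grasp_offset is the distance from the TCP to the grasp point, in m); z points along the fingers, y is the line along which they close (so a half turn about z gives the same grasp; the last joint's range is limited). The gripper opens to 85 mm and grips with 20 to 120 N. Pads are 22 mm wide; open, the fingers measure 114 mm over their backs; the gripper's body (76 mm by 85 mm) begins 54 mm behind the grasp point. The pads swing forward as they close: fully open they stand 13 mm farther back than shut.
Start: joints at [1.262, 0.507, -0.238, 1.5, 0.126, 1.149, -0.155], TCP at [0.252, -0.572, 0.231] pointing down, gripper open.
Joint ranges: [-3.08, 3.08], [-0.24, 2.05], [-1.43, 1.35], [0, 2.5], [-1.52, 4.66], [0.17, 1.96], [-2.89, 2.89]. Speed limits (rad/s): [2.39, 2.39, 3.14, 3.14, 3.14, 3.14, 3.14].

### API

Orientations are given as a 3x3 rotation matrix whose columns are the frame's x, y, z axes.
In Python, from plant import bot gives the robot as it stands. The module is installed in compiled form; this text tells all that it offers.
- The arm moves only by the tool servo_tool, never from a script. Its argument "increments" is a list of rows, each a list of 5 numbers: the closure, from 0 (fully open) to 1 (shut), then the shift along the tool's x, y, z in cm, then the turn about the tool's z in rad. In form: [[gripper, tx, ty, tz, spin], ...]. A call has 1 to 5 rows; each row shifts and turns the commanded pose from where the row before left it, along the tool's axes as they then stand; what a row does not reach is not made up. A row lasts 1/8 s, in which the tool goes at most 62.5 mm and 10.7 degrees, less where a joint would pass 70% of its speed; a pose out of reach is approached as far as the arm can. A call is refused whole if a number of a shift passes 6.25 or a number of a turn 0.188, either way. A call with a gripper value outside its range is refused whole. The fingers move at their own pace and stop on an object; "squeeze" is the grip in N (left out, the last holds). Time passes only in rows, so rows that do not move let the fingers close. It gives the time, the measured TCP pose, the force, the opening and the grip force at its end, in the units of the state.
- bot.read_state(): the state, without advancing time (a new reading comes with each control period).
- bot.get_image(name): name is "scene" or "top"; returns (picture, depth): 384x512x3 uint8, red, green, blue; 384x512 float32, m along the optical axis (not along the pixel's ray), 0 where there is no reading.
- bot.camera_info(name): a dict with "intrinsics" (3x3 intrinsics, pixels), "k1" (the pictures are not rectified: a ray, as slopes to the right and down, at radius r is drawn at 1 + k1 r^2 times it, then the intrinsics apply), "rvec" (rotation vector, rad) and "tvec" (3), from world to camera coordinates, as OpenCV has them. Camera axes: x right, y down, z forward; pixel columns grow to the right and rows downward; lengths in m; the calibration is good to about 2 mm. A picture is of the moment at which its call begins. camera_info takes no time and is no camera call.
- bot.finish_job(): hands the job in; it is judged then, once.
The state is a dict: "time_s": time; "qpos": joint angles; "joint_velocities": joint speeds; "effort": joint torques, N m; "eef_pos": TCP position; "ee_rot": TCP orientation; "contact_force": force on the tool from outside, world axes, zero at the start; "ft_torque": the same for the moment, N m; "finger_gap": finger opening in m; "gripper_force": force on a finger pad.
Only numpy, scipy, OpenCV 4.12 (cv2) and the standard library are available. Lean on these libraries where they do the work, as an engineer would, in place of code of your own. Each camera call takes 0.05 s, during which the arm holds its last target. There are 200 camera calls.

## Working session

There is one attempt and no reset: what is moved stays moved. The work goes in short steps, Python scripts to look and compute and a tool call to move; the robot and the scene stay as the last step left them, time stands still between calls to the robot, and variables do not carry over. Pictures are saved under pics/ and viewed, at most 10 in all, crops included, and the job is handed in when it is done.

Besides the shell and the picture viewer there is one more tool, called after "Call:" as a command line: name --pt "numbers of a row" for each row, then --argument value for the rest. servo_tool: Moves the arm, as the interface text tells. Its arguments: {"type":"object","properties":{"increments":{"type":"array"},"squeeze":{"type":"number"}},"required":["increments"]}

```bash
mkdir -p pics; cat > h.py <<'E'
import numpy as np, cv2
from plant import bot
def grab(n):
    p,d=bot.get_image(n); np.savez(f'{n}.npz',p=p,d=d); cv2.imwrite(f'pics/{n}.png',p[...,::-1]); return p,d
def cam(n):
    c=bot.camera_info(n); R=cv2.Rodrigues(np.array(c['rvec'],float))[0]; return np.array(c['intrinsics']),c['k1'],R,np.array(c['tvec'],float).ravel()
def ray(n,uv):
    K,k1,R,t=cam(n); uv=np.atleast_2d(np.array(uv,float))
    s=cv2.undistortPoints(uv[:,None],K,np.array([k1,0,0,0.]))[:,0]
    return -R.T@t, np.c_[s,np.ones(len(s))]@R, s
def atz(n,uv,z):
    o,d,_=ray(n,uv); return o+d*((z-o[2])/d[:,2])[:,None]
def cloud(n):
    f=np.load(n+'.npz'); h,w=f['d'].shape; v,u=np.mgrid[:h,:w]
    o,d,_=ray(n,np.c_[u.ravel(),v.ravel()]); return (o+d*f['d'].reshape(-1,1)).reshape(h,w,3),f['d'],f['p']
E
python3 - <<'E'
from h import *
grab('scene');grab('top');s=bot.read_state();print(s['eef_pos'],s['ee_rot'],s['time_s'],s['finger_gap'],bot.grasp_offset)
for n in('scene','top'):print(cam(n))
E
```

```text
[ 0.25167067 -0.57160015  0.23049429] [[ 9.15185716e-01  4.03031895e-01 -6.29510560e-04]
 [ 4.03032385e-01 -9.15184474e-01  1.50824212e-03]
 [ 3.17513884e-05 -1.63403479e-03 -9.99998664e-01]] 0.1 0.08532085508214703 0.0187
(array([[409.75769885,   0.        , 250.57110876],
       [  0.        , 409.75769885, 199.18527564],
       [  0.        ,   0.        ,   1.        ]]), -0.03274859393950009, array([[-0.51338967,  0.85810316, -0.0094873 ],
       [ 0.5037609 ,  0.29240528, -0.81284938],
       [-0.69473448, -0.42208781, -0.58239667]]), array([ 0.2971368 , -0.22015226,  1.7090552 ]))
(array([[348.73111732,   0.        , 255.36744484],
       [  0.        , 348.73111732, 190.18895682],
       [  0.        ,   0.        ,   1.        ]]), -0.08521243356585687, array([[-0.00738496, -0.9999662 , -0.00361337],
       [-0.97714163,  0.00798405, -0.21243939],
       [ 0.21246106,  0.00196191, -0.97716756]]), array([0.01414592, 0.56458057, 0.8922013 ]))
```

View pics/top.png

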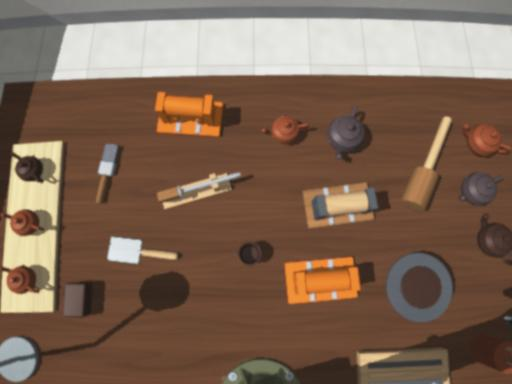

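View pics/scene.png

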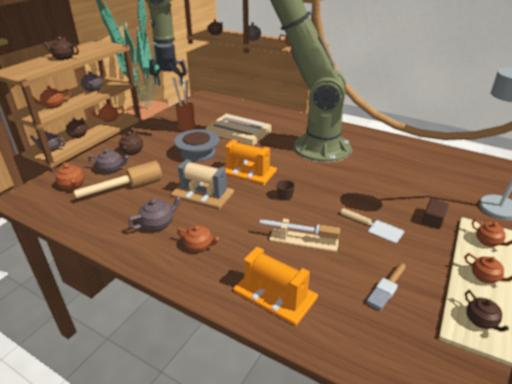

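```bash
python3 - <<'E'
from h import *
p=np.load('top.npz')['p'];q=np.load('scene.npz')['p']
r=lambda a:cv2.resize(a[...,::-1],(400,300),interpolation=cv2.INTER_CUBIC)
o=np.vstack([np.hstack([r(p[167:233,298:386]),r(p[155:221,155:243])]),np.hstack([r(q[150:213,165:249]),r(q[206:266,260:340])])])
cv2.imwrite('pics/c1.png',o)
for n in('top','scene'):
  c,d,_=cloud(n); m=(c[...,2]>.01)&(c[...,2]<.2)&(d>0); print(n,m.sum())
c,d,_=cloud('top')
for u,v in[(342,203),(318,206),(371,200),(200,187),(170,195),(225,180),(238,176)]:print(u,v,c[v,u].round(4))
E
```

```text
top 36646
scene 42954
342 203 [ 0.5184 -0.2136  0.1094]
318 206 [ 0.5116 -0.1515  0.1069]
371 200 [ 0.5262 -0.2914  0.106 ]
200 187 [0.5768 0.1631 0.0522]
170 195 [0.5526 0.2433 0.0629]
225 180 [0.596  0.0938 0.053 ]
238 176 [0.6072 0.0578 0.0528]
```

View pics/c1.png

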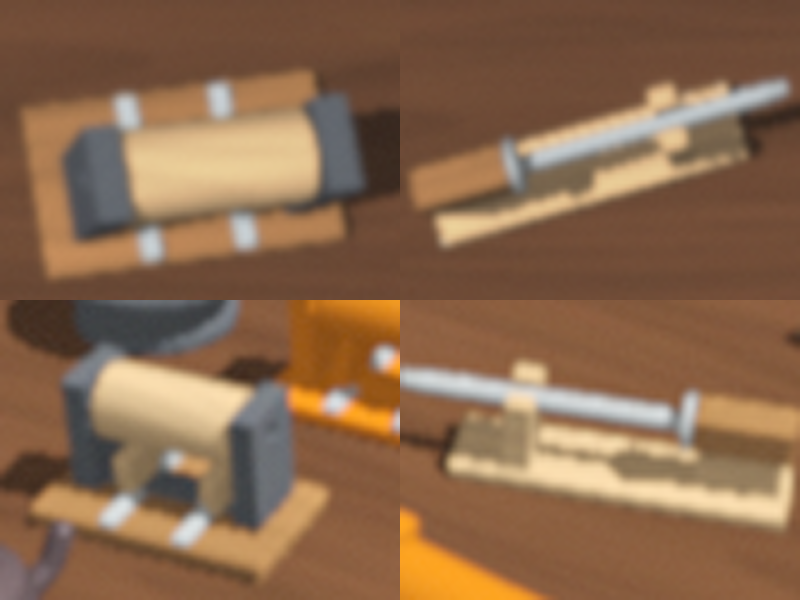

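The axle (handle 170,195; nose 240,175 in top) is the only one with a square handle. Stand look-alikes are the orange ones at (190,115) and (322,281); the grey-blocked wooden one at (342,203) is meant. The crop shows its hole in the +y block's outer face, so the near block is on the axle's side.

```bash
cat > meas.py <<'E'
from h import *
def fitline(P):
    m=P.mean(0);v=np.linalg.svd(P-m)[2][0];v=v*(-np.sign(v[1]));return m,v
if __name__=='__main__':
  for n in('top','scene'):
    c,d,p=cloud(n);X,Y,Z=c[...,0],c[...,1],c[...,2];ok=d>0
    w=ok&(abs(X-.575)<.07)&(Y>.04)&(Y<.29)
    t=w&(abs(Z)<.006);print(n,'table z',np.median(Z[t]))
    S=c[w&(Z>.046)&(Z<.075)]; m,v=fitline(S[:,:2]); print(' axle all',len(S),m,v,np.degrees(np.arctan2(v[1],v[0])))
    s=(S[:,:2]-m)@v; l=(S[:,:2]-m)@[-v[1],v[0]]
    for a in np.arange(-.13,.13,.02):
      k=(s>=a)&(s<a+.02)
      if k.sum()>3:print('  s%.3f n%d lat %.4f zmed %.4f zmax %.4f'%(a,k.sum(),np.median(l[k]),np.median(S[k,2]),np.percentile(S[k,2],95)))
    print('  ext',s.min(),s.max(),np.percentile(s,[1,99]),m+v*s.min(),m+v*s.max())
    w=ok&(abs(X-.52)<.12)&(Y<-.09)&(Y>-.35)
    for lo,hi in((.103,.112),(.009,.021)):
      S=c[w&(Z>lo)&(Z<hi)];r=cv2.minAreaRect(S[:,:2].astype(np.float32)*1000);print(' stand',lo,len(S),np.median(S[:,2]),r)
    # block tops by colour
    g=p.astype(int);gr=(abs(g[...,0]-g[...,2])<35)&w&(Z>.1)&(Z<.113)
    for side in(Y>-.21,Y<-.21):
      S=c[gr&side];r=cv2.minAreaRect(S[:,:2].astype(np.float32)*1000) if len(S)>3 else 0;print('  block',len(S),r,S.mean(0) if len(S) else 0)
E
python3 meas.py
```

```text
top table z 7.236979405211841e-05
 axle all 573 [0.57442565 0.18203519] [ 0.28446262 -0.95868713] -73.4732707115149
  s-0.110 n34 lat -0.0009 zmed 0.0622 zmax 0.0647
  s-0.090 n76 lat -0.0002 zmed 0.0623 zmax 0.0650
  s-0.070 n72 lat -0.0003 zmed 0.0631 zmax 0.0655
  s-0.050 n77 lat -0.0004 zmed 0.0617 zmax 0.0676
  s-0.030 n31 lat 0.0003 zmed 0.0549 zmax 0.0573
  s-0.010 n30 lat 0.0001 zmed 0.0550 zmax 0.0581
  s0.010 n30 lat -0.0006 zmed 0.0544 zmax 0.0571
  s0.030 n32 lat -0.0005 zmed 0.0551 zmax 0.0583
  s0.050 n93 lat 0.0004 zmed 0.0574 zmax 0.0601
  s0.070 n32 lat -0.0003 zmed 0.0546 zmax 0.0582
  s0.090 n31 lat -0.0004 zmed 0.0548 zmax 0.0580
  s0.110 n29 lat -0.0007 zmed 0.0543 zmax 0.0576
  ext -0.09945176441100122 0.13456255946294568 [-0.09764097  0.13023583] [0.54613534 0.27737832] [0.61270367 0.0530318 ]
 stand 0.103 893 0.10769214245562542 ((522.2685546875, -227.62274169921875), (56.05910873413086, 154.48277282714844), 6.853227138519287)
 stand 0.009 1164 0.015130410848284315 ((530.5220947265625, -226.31607055664062), (110.80646514892578, 190.63055419921875), 7.475080966
[... 1017 characters left out ...]

  ext -0.09498556349582646 0.13890662642138343 [-0.09339403  0.13252926] [0.55477114 0.28170021] [0.61673447 0.05616506]
 stand 0.103 194 0.10489333634295389 ((527.0401000976562, -225.26760864257812), (54.333499908447266, 154.2283172607422), 5.741347312927246)
 stand 0.009 639 0.012225503493396572 ((535.80078125, -222.5862579345703), (111.3730239868164, 190.1724090576172), 7.835088729858398)
  block 59 ((516.5422973632812, -159.20867919921875), (57.558292388916016, 20.805038452148438), 10.341888427734375) [ 0.51734342 -0.15851104  0.10292706]
  block 52 ((533.4760131835938, -291.8294982910156), (60.5231819152832, 21.628976821899414), 11.069676399230957) [ 0.53533217 -0.29249722  0.10335273]
```

Call:
servo_tool --pt "0 0 0 0 -0.18" --pt "0 0 0 0 -0.18" --pt "0 0 0 0 -0.18" --pt "0 0 0 0 -0.18"

```text
time_s: 0.6
eef_pos: [0.2517, -0.5718, 0.2308]
ee_rot: [[0.417, 0.909, -0.0], [0.909, -0.417, 0.001], [0.001, -0.001, -1.0]]
contact_force: [0.8, 0.3, 0.1]
finger_gap: 0.0854
gripper_force: 0.0
```

Call:
servo_tool --pt "0 0 0 0 -0.18" --pt "0 0 0 0 -0.18" --pt "0 0 0 0 -0.18" --pt "0 0 0 0 -0.18" --pt "0 0 0 0 0"

```text
time_s: 1.23
eef_pos: [0.2515, -0.5719, 0.2307]
ee_rot: [[-0.279, 0.96, -0.0], [0.96, 0.279, 0.001], [0.001, 0.0, -1.0]]
contact_force: [-0.2, 0.5, -0.8]
finger_gap: 0.0856
gripper_force: 0.0
```

Call:
servo_tool --pt "0 5 3.74 0 0" --pt "0 5 3.74 0 0" --pt "0 5 3.74 0 0" --pt "0 5 3.74 0 0" --pt "0 5 3.74 0 0"

```text
time_s: 1.85
eef_pos: [0.3618, -0.2777, 0.2314]
ee_rot: [[-0.275, 0.961, 0.001], [0.961, 0.275, -0.0], [-0.0, 0.0, -1.0]]
contact_force: [1.2, 0.2, 0.6]
finger_gap: 0.0849
gripper_force: 0.0
```

Call:
servo_tool --pt "0 5 3.74 0 0" --pt "0 5 3.74 0 0" --pt "0 5 3.74 0 0" --pt "0 5 3.74 0 0" --pt "0 5 3.74 0 0"

```text
time_s: 2.48
eef_pos: [0.4713, 0.0145, 0.2314]
ee_rot: [[-0.275, 0.962, 0.001], [0.962, 0.275, -0.0], [-0.0, 0.0, -1.0]]
contact_force: [1.0, -1.3, 0.3]
finger_gap: 0.0857
gripper_force: 0.0
```

Call:
servo_tool --pt "0 5 3.74 0 0" --pt "0 5 3.74 0 0" --pt "0 5 3.74 0 0" --pt "0 5 3.74 0 0" --pt "0 0 0 0 0"

```text
time_s: 3.1
eef_pos: [0.5574, 0.2532, 0.2307]
ee_rot: [[-0.283, 0.959, -0.001], [0.959, 0.283, 0.004], [0.004, -0.0, -1.0]]
contact_force: [-1.1, -1.2, -0.7]
finger_gap: 0.0849
gripper_force: 0.0
```

Call:
servo_tool --pt "0 -0.3 -0.4 4 0" --pt "0 0 0 4 0" --pt "0 0 0 4 0" --pt "0 0 0 4 0" --pt "0 0 0 0 0"

```text
time_s: 3.72
eef_pos: [0.5537, 0.2403, 0.0687]
ee_rot: [[-0.277, 0.961, -0.005], [0.961, 0.277, -0.003], [-0.002, -0.006, -1.0]]
contact_force: [0.2, -0.2, 0.3]
finger_gap: 0.0851
gripper_force: 0.0
```

Call:
servo_tool --pt "0 0 0 2 0" --pt "0 0 0 2 0" --pt "0 0 0 0 0"

```text
time_s: 4.1
eef_pos: [0.555, 0.242, 0.0308]
ee_rot: [[-0.279, 0.96, -0.001], [0.96, 0.279, -0.001], [-0.001, -0.002, -1.0]]
contact_force: [-0.0, 1.1, 0.5]
finger_gap: 0.0854
gripper_force: 0.0
```

Call:
servo_tool --pt "0.5 0 0 0 0" --pt "0.8 0 0 0 0" --pt "1 0 0 0 0" --pt "1 0 0 0 0" --pt "1 0 0 0 0" --squeeze 40

```text
time_s: 4.72
eef_pos: [0.5558, 0.2429, 0.032]
ee_rot: [[-0.28, 0.96, 0.001], [0.96, 0.28, 0.0], [0.0, 0.001, -1.0]]
contact_force: [-0.1, -1.6, 6.0]
finger_gap: 0.0255
gripper_force: 40.2
```

Call:
servo_tool --pt "1 0 0 0 0" --pt "1 0 0 0 0" --squeeze 90

```text
time_s: 4.97
eef_pos: [0.5558, 0.243, 0.0321]
ee_rot: [[-0.28, 0.96, 0.001], [0.96, 0.28, 0.001], [0.0, 0.001, -1.0]]
contact_force: [-1.2, -0.7, 6.5]
finger_gap: 0.0248
gripper_force: 88.3
```

Call:
servo_tool --pt "1 0 0 -1 0" --pt "1 0 0 -2 0" --pt "1 0 0 -2 0" --pt "1 0 0 -2 0" --pt "1 0 0 0 0"

```text
time_s: 5.6
eef_pos: [0.556, 0.2433, 0.1036]
ee_rot: [[-0.28, 0.96, 0.003], [0.96, 0.28, 0.001], [0.001, 0.003, -1.0]]
contact_force: [1.0, -0.3, -1.8]
finger_gap: 0.025
gripper_force: 88.2
```

```bash
cat > ax.py <<'E'
from h import *
from meas import fitline
s=bot.read_state();T=np.array(s['eef_pos']);R=np.array(s['ee_rot']);zc=T[2]+.019
print('t',s['time_s'],'tcp',T.round(4),'F',np.round(s['contact_force'],1),'M',np.round(s['ft_torque'],3),'yaw',np.degrees(np.arctan2(-R[1,0],-R[0,0])).round(2))
for n in('top','scene'):
  grab(n);c,d,p=cloud(n);f=-R[:2,0];f=f/np.linalg.norm(f)
  q=c[...,:2]-T[:2];a=q@f;l=q@[-f[1],f[0]]
  m=(d>0)&(a>.045)&(a<.215)&(abs(l)<.025)&(abs(c[...,2]-zc)<.03);S=c[m]
  if len(S)<30:continue
  m0,v=fitline(S[:,:2]);z=np.polyfit(a[m],S[:,2],1);ll=np.polyfit(a[m],l[m],1)
  print(n,len(S),'yaw',np.degrees(np.arctan2(v[1],v[0])).round(2),'slope z deg',np.degrees(z[0]).round(2),'axis z@0',(z[1]-.005).round(4),'lat@0',ll[1].round(4),'lat slope deg',np.degrees(ll[0]).round(2),'amax',np.percentile(a[m],99.5).round(4))
E
python3 ax.py
```

```text
t 5.6 tcp [0.556  0.2433 0.1036] F [ 1.  -0.3 -1.8] M [0.073 0.055 0.006] yaw -73.74
top 80 yaw -73.79 slope z deg -0.85 axis z@0 0.1231 lat@0 0.0011 lat slope deg -0.05 amax 0.1979
scene 219 yaw -73.23 slope z deg -0.43 axis z@0 0.1155 lat@0 0.0044 lat slope deg 0.51 amax 0.1961
```

Call:
servo_tool --pt "1 -3.65 -2.94 0 0" --pt "1 -3.65 -2.94 0 0" --pt "1 -3.65 -2.94 0 0" --pt "1 -3.65 -2.94 0 0" --pt "1 0 0 0 0.158"

```text
time_s: 6.32
eef_pos: [0.4809, 0.0643, 0.1]
ee_rot: [[-0.117, 0.993, -0.005], [0.993, 0.117, -0.003], [-0.003, -0.005, -1.0]]
contact_force: [-0.3, 1.1, -1.7]
finger_gap: 0.0251
gripper_force: 88.5
```

Call:
servo_tool --pt "1 0 0 1.8 0" --pt "1 0 0 1.8 0" --pt "1 0 0 0 0" --pt "1 0 0 0 0"

```text
time_s: 6.82
eef_pos: [0.4833, 0.0697, 0.0654]
ee_rot: [[-0.126, 0.992, -0.0], [0.992, 0.126, 0.0], [0.0, -0.0, -1.0]]
contact_force: [0.2, -0.5, -1.5]
finger_gap: 0.0249
gripper_force: 88.4
```

```bash
python3 ax.py; python3 - <<'E'
import cv2
a=cv2.imread('pics/scene.png')[140:220,160:290];b=cv2.imread('pics/top.png')[160:235,225:385]
cv2.imwrite('pics/c2.png',cv2.vconcat([cv2.resize(b,(640,300),interpolation=2),cv2.resize(a,(640,300),interpolation=2)]))
E
```

```text
t 6.825 tcp [0.4833 0.0697 0.0654] F [ 0.2 -0.5 -1.5] M [ 0.093  0.008 -0.013] yaw -82.77
scene 161 yaw -82.32 slope z deg -0.35 axis z@0 0.0782 lat@0 0.0054 lat slope deg 0.45 amax 0.1977
```

View pics/c2.png

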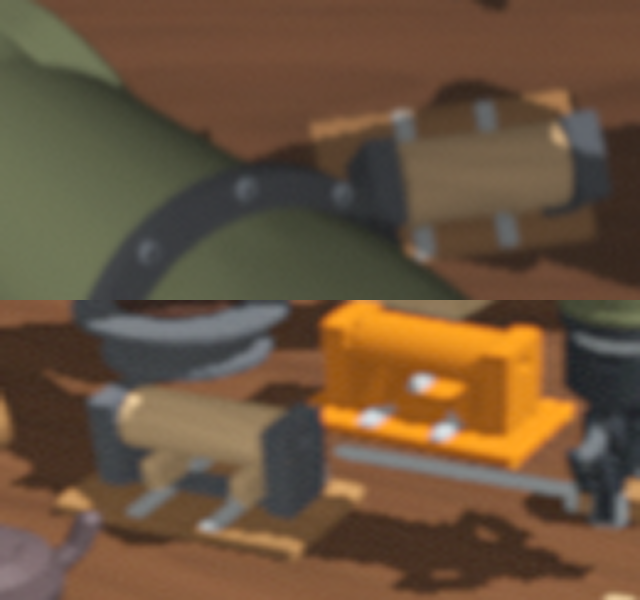

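The axle points at the near block's hole (crop: nose at 335,450, near block face at 320,450), and is held level. Advancing slowly.

Call:
servo_tool --pt "1 -0.7 0 -0.2 0" --pt "1 -0.7 0 0 0" --pt "1 -0.5 0 0 0" --pt "1 -0.3 0 0 0"

```text
time_s: 7.42
eef_pos: [0.4862, 0.0471, 0.0673]
ee_rot: [[-0.125, 0.992, -0.0], [0.992, 0.125, -0.0], [-0.0, -0.0, -1.0]]
contact_force: [-0.3, 1.0, -2.2]
finger_gap: 0.0246
gripper_force: 88.4
```

Call:
servo_tool --pt "1 -0.2 0 0 0" --pt "1 -0.2 0 0 0" --pt "1 -0.2 0 0 0"

```text
time_s: 7.8
eef_pos: [0.4869, 0.0418, 0.0673]
ee_rot: [[-0.126, 0.992, -0.0], [0.992, 0.126, 0.0], [0.0, -0.0, -1.0]]
contact_force: [0.7, -0.0, -1.6]
finger_gap: 0.0249
gripper_force: 88.4
```

Call:
servo_tool --pt "1 -0.2 0 0 0" --pt "1 -0.2 0 0 0"

```text
time_s: 8.05
eef_pos: [0.4874, 0.0378, 0.0673]
ee_rot: [[-0.126, 0.992, -0.0], [0.992, 0.126, 0.0], [0.0, -0.0, -1.0]]
contact_force: [-0.6, 0.3, -1.9]
finger_gap: 0.0248
gripper_force: 88.4
```

Call:
servo_tool --pt "1 -0.1 0 0 0" --pt "1 -0.1 0 0 0"

```text
time_s: 8.3
eef_pos: [0.4876, 0.0358, 0.0673]
ee_rot: [[-0.126, 0.992, -0.0], [0.992, 0.126, 0.0], [0.0, -0.0, -1.0]]
contact_force: [0.3, 0.2, -0.7]
finger_gap: 0.0247
gripper_force: 88.4
```

Call:
servo_tool --pt "1 -0.2 0 0 0" --pt "1 -0.1 0 0 0" --pt "1 0 0 0 0"

```text
time_s: 8.68
eef_pos: [0.488, 0.0328, 0.0673]
ee_rot: [[-0.125, 0.992, 0.0], [0.992, 0.125, 0.0], [0.0, 0.0, -1.0]]
contact_force: [0.6, -0.0, -1.8]
finger_gap: 0.0246
gripper_force: 88.4
```

Call:
servo_tool --pt "1 -0.2 0 0 0" --pt "1 -0.1 0 0 0" --pt "1 0 0 0 0"

```text
time_s: 9.05
eef_pos: [0.4884, 0.0297, 0.0673]
ee_rot: [[-0.125, 0.992, -0.0], [0.992, 0.125, -0.0], [-0.0, -0.0, -1.0]]
contact_force: [0.3, 0.4, -1.8]
finger_gap: 0.0244
gripper_force: 88.4
```

Call:
servo_tool --pt "1 -0.2 0 0 0" --pt "1 -0.2 0 0 0" --pt "1 0 0 0 0"

```text
time_s: 9.43
eef_pos: [0.4889, 0.0256, 0.0673]
ee_rot: [[-0.125, 0.992, -0.0], [0.992, 0.125, -0.0], [-0.0, -0.0, -1.0]]
contact_force: [-0.4, -0.2, -1.5]
finger_gap: 0.0251
gripper_force: 88.4
```

Call:
servo_tool --pt "1 -0.2 0 0 0" --pt "1 -0.2 0 0 0" --pt "1 0 0 0 0"

```text
time_s: 9.8
eef_pos: [0.4894, 0.0217, 0.0673]
ee_rot: [[-0.125, 0.992, -0.0], [0.992, 0.125, -0.0], [-0.0, -0.0, -1.0]]
contact_force: [0.9, 0.8, -1.0]
finger_gap: 0.0244
gripper_force: 88.4
```

```bash
python3 ax.py; python3 - <<'E'
import cv2
a=cv2.imread('pics/scene.png')[140:220,160:290]
cv2.imwrite('pics/c3.png',cv2.resize(a,(780,480),interpolation=2))
E
```

```text
t 9.8 tcp [0.4894 0.0217 0.0673] F [ 0.9  0.8 -1. ] M [ 0.116  0.016 -0.017] yaw -82.8
top 121 yaw -101.77 slope z deg 1.86 axis z@0 0.0953 lat@0 0.0594 lat slope deg -13.29 amax 0.2145
scene 300 yaw -82.47 slope z deg 5.58 axis z@0 0.0699 lat@0 0.0049 lat slope deg 0.32 amax 0.2144
```

View pics/c3.png

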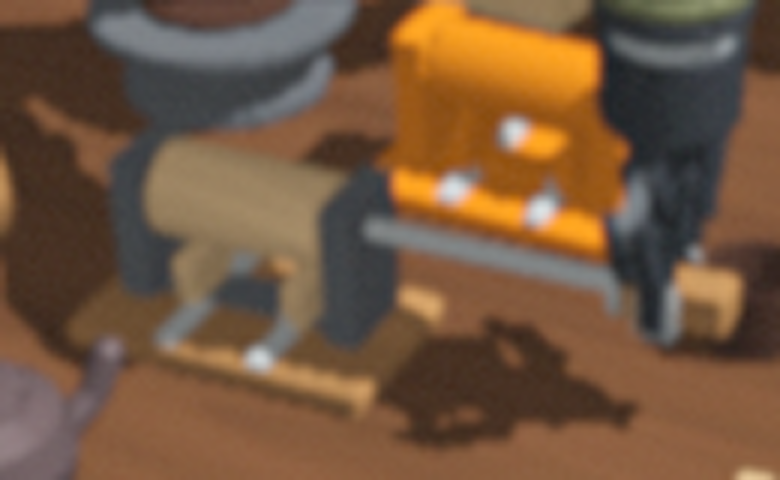

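The shaft enters the near block at (370,228) in the crop. On through the roller.

Call:
servo_tool --pt "1 -0.2 0 0 0" --pt "1 -0.2 0 0 0" --pt "1 -0.2 0 0 0" --pt "1 0 0 0 0"

```text
time_s: 10.4
eef_pos: [0.4901, 0.0157, 0.0673]
ee_rot: [[-0.125, 0.992, -0.0], [0.992, 0.125, -0.0], [-0.0, -0.0, -1.0]]
contact_force: [-0.4, 0.5, -2.0]
finger_gap: 0.0248
gripper_force: 88.4
```

Call:
servo_tool --pt "1 -0.2 0 0 0" --pt "1 -0.2 0 0 0" --pt "1 -0.2 0 0 0" --pt "1 0 0 0 0"

```text
time_s: 10.9
eef_pos: [0.4909, 0.0098, 0.0672]
ee_rot: [[-0.125, 0.992, -0.0], [0.992, 0.125, -0.0], [-0.0, -0.0, -1.0]]
contact_force: [0.4, 0.3, -2.2]
finger_gap: 0.0245
gripper_force: 88.4
```

```bash
python3 -c "
from h import *;s=bot.read_state();print(np.round(s['contact_force'],2),np.round(s['ft_torque'],3))"
```

```text
[ 0.44  0.31 -2.22] [0.143 0.019 0.013]
```

Call:
servo_tool --pt "1 -0.25 0 0 0" --pt "1 -0.25 0 0 0" --pt "1 -0.25 0 0 0" --pt "1 -0.25 0 0 0"

```text
time_s: 11.4
eef_pos: [0.4922, -0.0001, 0.0673]
ee_rot: [[-0.126, 0.992, -0.0], [0.992, 0.126, 0.0], [0.0, 0.0, -1.0]]
contact_force: [-0.6, -0.1, -1.6]
finger_gap: 0.0247
gripper_force: 88.4
```

Call:
servo_tool --pt "1 -0.25 0 0 0" --pt "1 -0.25 0 0 0" --pt "1 -0.25 0 0 0" --pt "1 -0.25 0 0 0" --pt "1 0 0 0 0"

```text
time_s: 12.02
eef_pos: [0.4935, -0.0102, 0.0672]
ee_rot: [[-0.125, 0.992, -0.0], [0.992, 0.125, -0.0], [-0.0, -0.0, -1.0]]
contact_force: [0.1, -0.6, -2.6]
finger_gap: 0.0249
gripper_force: 88.3
```

```bash
python3 -c "
from h import *;s=bot.read_state();print(np.round(s['contact_force'],2),np.round(s['ft_torque'],3))"
```

```text
[ 0.11 -0.57 -2.58] [0.13  0.016 0.033]
```

Call:
servo_tool --pt "1 -0.3 0 0 0" --pt "1 -0.3 0 0 0" --pt "1 -0.3 0 0 0" --pt "1 -0.3 0 0 0" --pt "1 -0.3 0 0 0"

```text
time_s: 12.65
eef_pos: [0.4953, -0.0249, 0.0673]
ee_rot: [[-0.126, 0.992, -0.0], [0.992, 0.126, 0.0], [0.0, -0.0, -1.0]]
contact_force: [-0.3, 0.5, -2.8]
finger_gap: 0.0247
gripper_force: 88.4
```

Call:
servo_tool --pt "1 -0.3 0 0 0" --pt "1 -0.3 0 0 0" --pt "1 -0.3 0 0 0" --pt "1 -0.3 0 0 0" --pt "1 -0.3 0 0 0"

```text
time_s: 13.28
eef_pos: [0.4972, -0.0397, 0.0673]
ee_rot: [[-0.126, 0.992, -0.0], [0.992, 0.126, 0.0], [0.0, -0.0, -1.0]]
contact_force: [0.2, 1.2, -2.5]
finger_gap: 0.0247
gripper_force: 88.3
```

```bash
python3 -c "
from h import *;s=bot.read_state();print(np.round(s['contact_force'],2),np.round(s['ft_torque'],3))"
```

```text
[ 0.16  1.25 -2.48] [ 0.395  0.104 -0.04 ]
```

Call:
servo_tool --pt "1 -0.25 0 0 0" --pt "1 -0.25 0 0 0" --pt "1 -0.25 0 0 0" --pt "1 -0.25 0 0 0" --pt "1 -0.25 0 0 0"

```text
time_s: 13.9
eef_pos: [0.4988, -0.0521, 0.0673]
ee_rot: [[-0.126, 0.992, -0.0], [0.992, 0.126, 0.0], [0.0, -0.0, -1.0]]
contact_force: [-0.2, 0.3, -2.9]
finger_gap: 0.0245
gripper_force: 88.3
```

Call:
servo_tool --pt "1 -0.25 0 0 0" --pt "1 -0.25 0 0 0" --pt "1 -0.25 0 0 0" --pt "1 -0.25 0 0 0" --pt "1 -0.25 0 0 0"

```text
time_s: 14.52
eef_pos: [0.5004, -0.0645, 0.0673]
ee_rot: [[-0.126, 0.992, 0.0], [0.992, 0.126, 0.0], [0.0, 0.0, -1.0]]
contact_force: [-0.6, 0.7, -3.9]
finger_gap: 0.0249
gripper_force: 88.2
```

Call:
servo_tool --pt "1 -0.25 0 0 0" --pt "1 -0.25 0 0 0" --pt "1 -0.25 0 0 0" --pt "1 0 0 0 0"

```text
time_s: 15.02
eef_pos: [0.5014, -0.0723, 0.0673]
ee_rot: [[-0.125, 0.992, 0.0], [0.992, 0.125, -0.0], [-0.0, 0.0, -1.0]]
contact_force: [0.5, 0.3, -4.0]
finger_gap: 0.0251
gripper_force: 88.2
```

```bash
python3 -c "
from h import *;s=bot.read_state();print(np.round(s['contact_force'],2),np.round(s['ft_torque'],3))"
```

```text
[ 0.47  0.26 -4.04] [ 0.194 -0.146  0.069]
```

Call:
servo_tool --pt "1 -0.25 0 0 0" --pt "1 -0.25 0 0 0" --pt "1 -0.25 0 0 0" --pt "1 -0.25 0 0 0" --pt "1 0 0 0 0"

```text
time_s: 15.65
eef_pos: [0.5028, -0.0821, 0.0673]
ee_rot: [[-0.125, 0.992, 0.0], [0.992, 0.125, -0.0], [-0.0, 0.0, -1.0]]
contact_force: [0.7, 0.7, -3.9]
finger_gap: 0.0249
gripper_force: 88.3
```

Call:
servo_tool --pt "1 -0.2 0 0 0" --pt "1 -0.2 0 0 0" --pt "1 0 0 0 0"

```text
time_s: 16.02
eef_pos: [0.5032, -0.0859, 0.0673]
ee_rot: [[-0.126, 0.992, 0.0], [0.992, 0.126, -0.0], [-0.0, 0.0, -1.0]]
contact_force: [1.4, 1.0, -3.6]
finger_gap: 0.0248
gripper_force: 88.3
```

Call:
servo_tool --pt "1 -0.15 0 0 0" --pt "1 -0.15 0 0 0" --pt "1 0 0 0 0"

```text
time_s: 16.4
eef_pos: [0.5036, -0.0888, 0.0673]
ee_rot: [[-0.126, 0.992, 0.0], [0.992, 0.126, -0.0], [-0.0, 0.0, -1.0]]
contact_force: [1.9, 1.1, -3.5]
finger_gap: 0.0247
gripper_force: 88.4
```

```bash
python3 -c "
from h import *;s=bot.read_state();print(np.round(s['contact_force'],2),np.round(s['ft_torque'],3))"
```

```text
[ 1.93  1.15 -3.52] [ 0.611 -0.366  0.076]
```

Call:
servo_tool --pt "1 0 0.07 0 0" --pt "1 -0.15 0 0 0" --pt "1 0 0 0 0"

```text
time_s: 16.77
eef_pos: [0.504, -0.0905, 0.0672]
ee_rot: [[-0.125, 0.992, -0.001], [0.992, 0.125, -0.0], [-0.0, -0.001, -1.0]]
contact_force: [-0.1, 0.3, -3.2]
finger_gap: 0.0248
gripper_force: 88.2
```

Call:
servo_tool --pt "1 -0.15 0 0 0" --pt "1 -0.15 0 0 0" --pt "1 0 0 0 0"

```text
time_s: 17.15
eef_pos: [0.5045, -0.0934, 0.0672]
ee_rot: [[-0.125, 0.992, -0.0], [0.992, 0.125, -0.0], [-0.0, -0.0, -1.0]]
contact_force: [0.1, 0.0, -3.4]
finger_gap: 0.0247
gripper_force: 88.2
```

```bash
python3 -c "
from h import *;s=bot.read_state();print(np.round(s['contact_force'],2),np.round(s['ft_torque'],3))"
```

```text
[ 0.1   0.03 -3.36] [ 0.349  0.135 -0.001]
```

Call:
servo_tool --pt "1 -0.2 0 0 0" --pt "1 -0.2 0 0 0" --pt "1 -0.2 0 0 0" --pt "1 0 0 0 0"

```text
time_s: 17.65
eef_pos: [0.5054, -0.0994, 0.0673]
ee_rot: [[-0.125, 0.992, -0.0], [0.992, 0.125, -0.0], [-0.0, -0.0, -1.0]]
contact_force: [0.6, 0.6, -3.2]
finger_gap: 0.0245
gripper_force: 88.1
```

Call:
servo_tool --pt "1 -0.2 0 0 0" --pt "1 -0.2 0 0 0" --pt "1 -0.2 0 0 0" --pt "1 0 0 0 0"

```text
time_s: 18.15
eef_pos: [0.5062, -0.1053, 0.0673]
ee_rot: [[-0.125, 0.992, -0.0], [0.992, 0.125, -0.0], [-0.0, -0.0, -1.0]]
contact_force: [-1.1, 0.2, -2.8]
finger_gap: 0.0248
gripper_force: 88.1
```

```bash
python3 -c "
from h import *;s=bot.read_state();print(np.round(s['contact_force'],2),np.round(s['ft_torque'],3))"
```

```text
[-1.11  0.24 -2.83] [ 0.406  0.245 -0.217]
```

Call:
servo_tool --pt "1 0 0 0 0.004" --pt "1 -0.2 0 0 0" --pt "1 -0.2 0 0 0" --pt "1 0 0 0 0"

```text
time_s: 18.65
eef_pos: [0.5069, -0.1094, 0.0673]
ee_rot: [[-0.121, 0.993, 0.0], [0.993, 0.121, -0.0], [-0.0, 0.0, -1.0]]
contact_force: [1.4, 0.1, -2.5]
finger_gap: 0.0245
gripper_force: 88.3
```

Call:
servo_tool --pt "1 -0.2 0 0 0" --pt "1 -0.2 0 0 0" --pt "1 -0.2 0 0 0" --pt "1 0 0 0 0"

```text
time_s: 19.15
eef_pos: [0.5076, -0.1152, 0.0673]
ee_rot: [[-0.121, 0.993, 0.0], [0.993, 0.121, -0.0], [-0.0, 0.0, -1.0]]
contact_force: [0.4, 0.6, -2.7]
finger_gap: 0.0245
gripper_force: 88.3
```

```bash
python3 -c "
from h import *;s=bot.read_state();print(np.round(s['contact_force'],2),np.round(s['ft_torque'],3))"
```

```text
[ 0.44  0.65 -2.75] [ 0.258 -0.156  0.043]
```

Call:
servo_tool --pt "1 -0.2 0 0 0" --pt "1 -0.2 0 0 0" --pt "1 -0.1 0 0 0" --pt "1 0 0 0 0"

```text
time_s: 19.65
eef_pos: [0.5082, -0.12, 0.0673]
ee_rot: [[-0.122, 0.993, 0.0], [0.993, 0.122, -0.0], [-0.0, 0.0, -1.0]]
contact_force: [1.5, 2.6, -2.8]
finger_gap: 0.025
gripper_force: 88.3
```

Call:
servo_tool --pt "1 -0.1 0 0 0" --pt "1 0 0 0 0"

```text
time_s: 19.9
eef_pos: [0.5083, -0.1208, 0.0673]
ee_rot: [[-0.122, 0.993, 0.0], [0.993, 0.122, 0.0], [0.0, 0.0, -1.0]]
contact_force: [1.9, 2.7, -3.4]
finger_gap: 0.025
gripper_force: 88.3
```

Call:
servo_tool --pt "1 -0.1 0 0 0" --pt "1 0 0 0 0"

```text
time_s: 20.15
eef_pos: [0.5085, -0.1218, 0.0673]
ee_rot: [[-0.122, 0.993, 0.0], [0.993, 0.122, 0.0], [0.0, 0.0, -1.0]]
contact_force: [2.3, 2.0, -3.2]
finger_gap: 0.0244
gripper_force: 88.3
```

Call:
servo_tool --pt "1 0 0.04 0 0" --pt "1 -0.1 0 0 0" --pt "1 0 0 0 0"

```text
time_s: 20.52
eef_pos: [0.5086, -0.1226, 0.0672]
ee_rot: [[-0.122, 0.993, -0.0], [0.993, 0.122, 0.0], [0.0, -0.0, -1.0]]
contact_force: [0.7, 3.6, -2.5]
finger_gap: 0.0249
gripper_force: 88.3
```

Call:
servo_tool --pt "1 -0.1 0 0 0" --pt "1 0 0 0 0"

```text
time_s: 20.78
eef_pos: [0.5086, -0.1226, 0.0673]
ee_rot: [[-0.122, 0.992, -0.001], [0.992, 0.122, 0.001], [0.001, -0.0, -1.0]]
contact_force: [-0.1, 6.3, -3.0]
finger_gap: 0.0249
gripper_force: 88.3
```

Call:
servo_tool --pt "1 -0.05 0 0 0" --pt "1 0 0 0 0"

```text
time_s: 21.02
eef_pos: [0.5086, -0.1226, 0.0672]
ee_rot: [[-0.123, 0.992, -0.001], [0.992, 0.123, 0.002], [0.002, -0.0, -1.0]]
contact_force: [-0.0, 7.3, -2.4]
finger_gap: 0.0247
gripper_force: 88.3
```

```bash
python3 - <<'E'
from h import *
grab('scene');grab('top')
a=cv2.imread('pics/scene.png')[140:220,160:290];b=cv2.imread('pics/top.png')[150:235,270:400]
cv2.imwrite('pics/c4.png',cv2.hconcat([cv2.resize(a,(400,300),interpolation=2),cv2.resize(b,(400,300),interpolation=2)]))
E
```

```text
(no output)
```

View pics/c4.png

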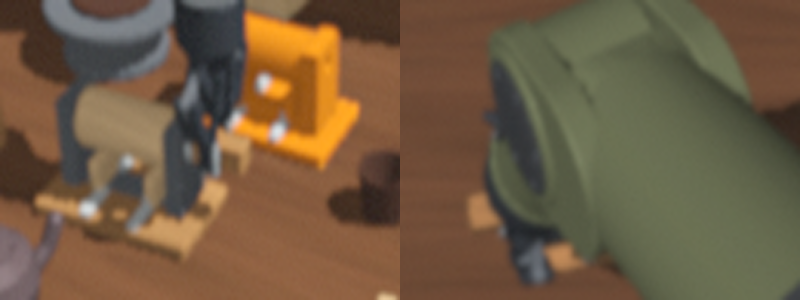

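The collar looks to be at the near block, with the handle behind the fingers at (235,150). Releasing and rising.

Call:
servo_tool --pt "0.6 0 0 0 0" --pt "0.3 0 0 0 0" --pt "0 0 0 0 0" --pt "0 0 0 0 0" --pt "0 0 0 0 0"

```text
time_s: 21.75
eef_pos: [0.509, -0.1244, 0.0673]
ee_rot: [[-0.122, 0.993, 0.0], [0.993, 0.122, -0.0], [-0.0, 0.0, -1.0]]
contact_force: [1.1, 0.4, 0.2]
finger_gap: 0.0855
gripper_force: 0.0
```

Call:
servo_tool --pt "0 0 0 -2 0" --pt "0 0 0 -3 0" --pt "0 0 0 -5 0" --pt "0 0 0 -5 0" --pt "0 0 0 0 0"

```text
time_s: 22.38
eef_pos: [0.511, -0.1241, 0.2209]
ee_rot: [[-0.121, 0.993, 0.007], [0.993, 0.121, -0.002], [-0.003, 0.006, -1.0]]
contact_force: [1.3, 0.5, -0.2]
finger_gap: 0.0859
gripper_force: 0.0
```

Call:
servo_tool --pt "0 6 0 0 0" --pt "0 6 0 0 0" --pt "0 6 0 0 0" --pt "0 6 0 0 0" --pt "0 0 0 0 0"

```text
time_s: 23.0
eef_pos: [0.4781, 0.1196, 0.2172]
ee_rot: [[-0.131, 0.991, -0.0], [0.991, 0.131, 0.002], [0.002, 0.0, -1.0]]
contact_force: [0.1, -0.8, -0.8]
finger_gap: 0.0853
gripper_force: 0.0
```

```bash
python3 - <<'E'
from h import *
grab('scene');grab('top')
a=cv2.imread('pics/scene.png')[140:215,165:265];b=cv2.imread('pics/top.png')[165:235,290:390]
cv2.imwrite('pics/c5.png',cv2.hconcat([cv2.resize(a,(400,300),interpolation=2),cv2.resize(b,(400,280),interpolation=2).copy() if 0 else cv2.resize(b,(400,300),interpolation=2)]))
c,d,p=cloud('top');f=np.array([.1235,-.9923]);q=c[...,:2]-[.5222,-.2275];s=q@f;l=q@[-f[1],f[0]]
Z=c[...,2]
def ext(m):print(m.sum(),np.percentile(s[m],[2,98]).round(4),np.median(l[m]).round(4),np.median(Z[m]).round(4))
ok=(d>0)&(abs(l)<.03)
ext(ok&(Z>.09)&(Z<.104)&(s<-.08)&(s>-.16)) # handle top/collar
ext(ok&(Z>.08)&(Z<.1)&(s>.082)&(s<.13)) # nose
ext(ok&(Z>.104)&(Z<.11)) # blocks
E
```

```text
245 [-0.1415 -0.0814] -0.0001 0.0965
9 [0.0836 0.0922] 0.0016 0.088
734 [-0.0756  0.0753] -0.0008 0.1072
```

View pics/c5.png

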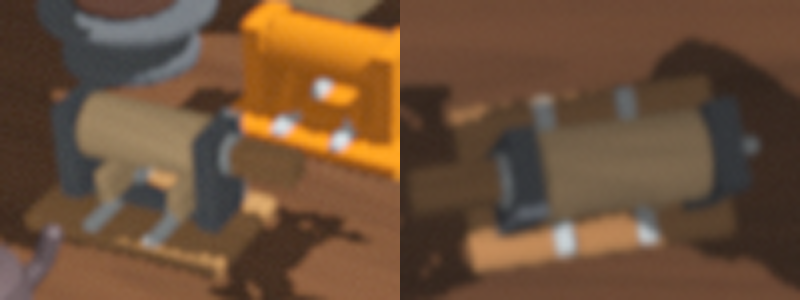

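The collar sits against the near block ((505,180) in the crop). The nose stands about 15 mm past the far block at (750,145), and the handle's rear end measures where it should be (-0.1415 vs -0.142).

```bash
python3 -c "
from plant import bot
print(bot.finish_job())"
```

```text
the job is handed in; nothing more can be done
None
```

I threaded the axle through the near block, roller and far block until its collar met the near block, let it go, and handed the job in at about 23 s; wrist force readings stayed under 10 N.

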